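# Straighten the toner bottles on the mixing bench

### The arm

A 7-joint arm with a two-finger parallel gripper is mounted at the origin on the work surface. World frame = base frame: x ahead of the robot, y to its left, z up, the work surface at z = 0. Lengths are in mm, angles in rad, forces in N, time in s.
With the tool pointing down it reaches from about 400 to 875 mm from the base axis. Payload 4.4 kg.
Tool frame: the origin (TCP) lies midway between the tips of the shut fingers; the grasp point (between the pads) lies ctrl.grip_depth behind it (ctrl.grip_depth is the distance from the TCP to the grasp point, in mm); z points along the fingers, y is the line along which they close (so a half turn about z gives the same grasp; the last joint's range is limited). The gripper opens to 85 mm and grips with 20 to 120 N. Pads are 22 mm wide; open, the fingers measure 114 mm over their backs; the gripper's body (76 mm by 85 mm) begins 54 mm behind the grasp point. The pads swing forward as they close: fully open they stand 13 mm farther back than shut.
Start: joints at [-1.317, 0.628, 0.038, 1.517, -0.027, 0.996, -0.02], TCP at [204.321, 617.066, 231.313] pointing down, gripper open.
Joint ranges: [-3.06, 3.06], [-0.37, 2.12], [-1.25, 1.32], [0.18, 2.47], [-1.1, 4.24], [0.23, 1.98], [-2.94, 2.94]. Speed limits (rad/s): [2.57, 2.57, 3.14, 3.14, 3.14, 3.14, 3.14].

### API

Orientations are given as [roll, pitch, yaw] about the fixed x, y, z axes, in that order (R = Rz(yaw) Ry(pitch) Rx(roll)).
In Python, from cell import ctrl gives the robot as it stands.
- The arm moves only by the tool carry_out, never from a script. Its argument "deltas" is one flat list of numbers, 7 for each row, row after row: the turn, a rotation vector about the tool's x, y, z in degrees, then the shift along the tool's x, y, z in m, then the closure, from -1 (fully open) to 1 (shut). In form: [wx, wy, wz, dx, dy, dz, claw, wx, wy, wz, dx, dy, dz, claw, ...]. A call has 1 to 12 rows; each row shifts and turns the commanded pose from where the row before left it, along the tool's axes as they then stand; what a row does not reach is not made up. A row lasts 1/8 s, in which the tool goes at most 62.5 mm and 10.7 degrees, less where a joint would pass 70% of its speed; a pose out of reach is approached as far as the arm can. A call with a gripper value outside its range is refused whole. The fingers move at their own pace and stop on an object; the grip force is fixed at half the most. Time passes only in rows, so rows that do not move let the fingers close. It gives the time, the measured TCP pose, the force, the opening and the grip force at its end, in the units of the state.
- ctrl.read_state(): the state, without advancing time (a new reading comes with each control period).
- ctrl.get_image(name): name is "side" or "top"; returns the picture (384x512x3 uint8, red, green, blue); there is no depth.
- ctrl.calibration(name): a dict with "mtx" (3x3 intrinsics, pixels), "R" (3x3) and "t" (3): a world point X has camera coordinates R X + t. Camera axes: x right, y down, z forward; pixel columns grow to the right and rows downward; lengths in mm; the calibration is good to about 2 mm. A picture is of the moment at which its call begins. calibration takes no time and is no camera call.
- ctrl.finish_job(): hands the job in; it is judged then, once.
The state is a dict: "clock": time; "qpos": joint angles; "qd": joint speeds; "tau": joint torques, N m; "eef_pos": TCP position; "tool_rot": TCP orientation; "force": force on the tool from outside, world axes, zero at the start; "torque": the same for the moment, N m; "width": finger opening in mm; "gripper_force": force on a finger pad.
Only numpy, scipy, OpenCV 4.12 (cv2) and the standard library are available. Lean on these libraries where they do the work, as an engineer would, in place of code of your own. Each camera call takes 0.05 s, during which the arm holds its last target. There are 200 camera calls.

### The job

Put this paint-mixing bench straight: the blue and the yellow toner bottle stand in each other's drip trays and the red one was left on the scale, so stand each bottle upright in the drip tray of its own colour. The small silver touch-up tin left in the red tray belongs in the sloped roller lane, resting at the low end against the green stop. Do not tip a bottle over, and leave the lidded mixing cup where it stands.

Things in the scene. Friction and masses are not known exactly. Their poses are not given: they have to be found in the camera images.
- bottle_red: Red toner bottle, loose, 0.3 kg, round: white body 60 mm dia, 80 mm high, with a red label and red lid disc (57 mm dia, top 88 mm up). On the lid stands a central dark round grip, 26 mm dia, from 88 to 128 mm up: take it there from above, any yaw. Origin: centre of underside, z up. Starts on the scale's pan.
- bottle_blue: Blue toner bottle, loose, 0.3 kg, round: white body 60 mm dia, 80 mm high, with a blue label and blue lid disc (57 mm dia, top 88 mm up). On the lid stands a central dark round grip, 26 mm dia, from 88 to 128 mm up: take it there from above, any yaw. Origin: centre of underside, z up. Starts in the yellow tray.
- bottle_yellow: Yellow toner bottle, loose, 0.3 kg, round: white body 60 mm dia, 80 mm high, with a yellow label and yellow lid disc (57 mm dia, top 88 mm up). On the lid stands a central dark round grip, 26 mm dia, from 88 to 128 mm up: take it there from above, any yaw. Origin: centre of underside, z up. Starts in the blue tray.
- tin: Silver touch-up tin, white band, loose, 0.2 kg, round, 56 mm dia (rims 57), 62 mm high. Origin: centre of underside, z up. Starts in the red tray. Let go upright in the lane's upper half it tips flush onto the bed and slides to the stop in about 1 s; there it leans 15 degrees, origin at x = -95, z = +60 mm in the lane's frame, y free by 10 mm.
- tray_red: Red drip tray, fixed: 92 mm square outside, 84 mm inside, 13 mm high; floor 4 mm above its origin (centre of underside, z up, sides along x and y). One of three in a row along their y, in any order, 118 mm apart, on a grey plinth 18 mm high with end cheeks and a rear wire up to 37 mm above the bench. Holds the tin at the start.
- tray_blue: Blue drip tray, fixed: 92 mm square outside, 84 mm inside, 13 mm high; floor 4 mm above its origin (centre of underside, z up, sides along x and y). One of three in a row along their y, in any order, 118 mm apart, on a grey plinth 18 mm high with end cheeks and a rear wire up to 37 mm above the bench. Holds the yellow bottle at the start.
- tray_yellow: Yellow drip tray, fixed: 92 mm square outside, 84 mm inside, 13 mm high; floor 4 mm above its origin (centre of underside, z up, sides along x and y). One of three in a row along their y, in any order, 118 mm apart, on a grey plinth 18 mm high with end cheeks and a rear wire up to 37 mm above the bench. Holds the blue bottle at the start.
- lane: Flow lane, fixed: easy-running roller bed, 260 mm long, falling 15 degrees to its -x. Origin on the bench under its middle, z up; bed height 85 mm + 0.268 x. 76 mm between guides 18 mm above the bed (91 outside). Green stop at the low end. Wire hoops 89 mm above the bed cover x < -25, so load from above at x about +70 mm, gripping across the lane (along its y), fingertips above the guides.
- scale: Paint scale, fixed: white housing 150 x 150 mm, round steel pan 144 mm dia, its top 46 mm above the bench; a display at its own +x side, 80 to 125 mm from the pan's centre, 110 mm wide, 160 mm high. Origin: on the bench under the pan's centre, z up.
- cup: Bystander: clear mixing cup with a black lid, loose, 82 mm dia over the lid, 96 mm high. Origin: centre of underside, z up. Leave it alone.
Mind the look-alikes: they are no part of the job. What is shaped like the bottle_blue but purple is not meant. What is shaped like the bottle_red but purple is not meant.

How it is judged (in metres and radians):
At the end, for the whole second after the job is handed in: Each bottle stands upright on the floor of the tray of its own colour, axis within 15 mm of its centre along each side; the tin stands on the lane's bed against the stop (within 10 mm); the cup is upright within 30 mm of its start; all at rest (x of bottle_red in the frame of tray_red between -0.015 and 0.015 m and y of bottle_red in the frame of tray_red between -0.015 and 0.015 m and z of bottle_red in the frame of tray_red between 0 and 0.008 m and angle between each of bottle_red, bottle_blue, bottle_yellow's own z axis and vertical below 0.06 rad and linear speed of each of bottle_red, bottle_blue, bottle_yellow, tin below 0.02 m/s and angular speed of each of bottle_red, bottle_blue, bottle_yellow below 0.2 rad/s and x of bottle_blue in the frame of tray_blue between -0.015 and 0.015 m and y of bottle_blue in the frame of tray_blue between -0.015 and 0.015 m and z of bottle_blue in the frame of tray_blue between 0 and 0.008 m and x of bottle_yellow in the frame of tray_yellow between -0.015 and 0.015 m and y of bottle_yellow in the frame of tray_yellow between -0.015 and 0.015 m and z of bottle_yellow in the frame of tray_yellow between 0 and 0.008 m and x of tin in the frame of lane between -0.106 and -0.086 m and y of tin in the frame of lane between -0.015 and 0.015 m and z of tin in the frame of lane between 0.052 and 0.068 m and angle between the z axis of tin and the z axis of lane, either way round below 0.4 rad and angular speed of tin below 0.3 rad/s and distance of cup from where it was at the start of the episode below 0.03 m and angle between cup's own z axis and vertical below 0.1 rad); the robot touches nothing.
It fails at once if a toner bottle is tipped over (more than 45 degrees) (angle between any of bottle_red, bottle_blue, bottle_yellow's own z axis and vertical above 0.8 rad).
It fails at once if the mixing cup is shifted by more than 30 mm or tipped (distance of cup from where it was at the start of the episode above 0.03 m or angle between cup's own z axis and vertical above 0.3 rad).
It also fails if it takes over 115 s, if anything falls off the work surface, if the arm or the gripper's body presses on something with over 40 N, if the wrist force passes 120 N, or if a joint passes its speed limit or range.

## Working session

There is one attempt and no reset: what is moved stays moved. The work goes in short steps, Python scripts to look and compute and a tool call to move; the robot and the scene stay as the last step left them, time stands still between calls to the robot, and variables do not carry over. Pictures are saved under pics/ and viewed, at most 14 in all, crops included, and the job is handed in when it is done.

Besides the shell and the picture viewer there is one more tool, called after "Call:" as name(argument=value, ...) on one line, values as JSON. carry_out: Moves the arm, as the interface text tells. Its arguments: {"type":"object","properties":{"deltas":{"type":"array"}},"required":["deltas"]}

```bash
mkdir -p pics; ls; python3 - <<'E'
from cell import ctrl
import cv2
for n in("side","top"):
    im=ctrl.get_image(n); cv2.imwrite(f"pics/{n}0.png",im[:,:,::-1])
    c=ctrl.calibration(n); print(n,c)
s=ctrl.read_state(); print(s, ctrl.grip_depth)
E
```

```text
pics
side {'mtx': array([[493.44555759,   0.        , 252.20012654],
       [  0.        , 493.44555759, 191.37564565],
       [  0.        ,   0.        ,   1.        ]]), 'R': array([[ 0.97984053, -0.19871727, -0.02059104],
       [-0.14531983, -0.63820787, -0.75602438],
       [ 0.13709374,  0.74377561, -0.65421949]]), 't': array([-479.07904334,  119.75257441, 1392.87031222])}
top {'mtx': array([[438.86351846,   0.        , 261.05119524],
       [  0.        , 438.86351846, 190.06563572],
       [  0.        ,   0.        ,   1.        ]]), 'R': array([[ 0.00903592, -0.99995839, -0.00125026],
       [-0.98073168, -0.00861816, -0.19516941],
       [ 0.19515052,  0.00298971, -0.98076875]]), 't': array([  -7.17681432,  503.42068075, 1178.55302899])}
{'clock': 0.1, 'qpos': array([-1.3168358 ,  0.62924008,  0.03846813,  1.5182883 , -0.02699885,
        0.99630782, -0.0199673 ]), 'qd': array([ 0.00039476, -0.00182707,  0.00156887, -0.00318896, -0.00108034,
       -0.00050398, -0.00024447]), 'tau': array([ 3.28145507e-03, -5.64538085e+01,  1.23048440e+00, -1.93973851e+01,
        1.12648160e-02,  5.49410135e-03,  1.02498106e-05]), 'eef_pos': array([204.12526961, 616.51332135, 230.48377164]), 'tool_rot': array([-3.13986801e+00,  3.18791498e-05,  2.82184612e+00]), 'force': array([ 0.64156057, -0.09891253,  0.37788214]), 'torque': array([-0.01385035,  0.01432148,  0.03846261]), 'gripper_force': 0.0, 'width': 85.88168351289205} 18.700000000000003
```

View pics/side0.png

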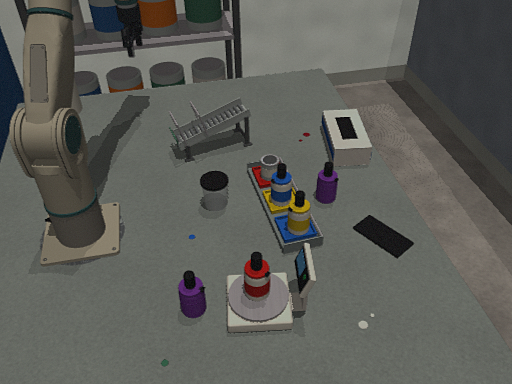

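View pics/top0.png

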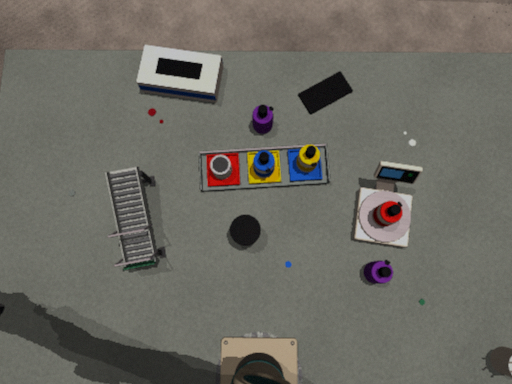

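The scale is at side (258,300) with red on it. In the tray row the tin is in red (side 269,165; top 221,167), blue is in the yellow tray (264,162 top) and yellow is in the blue tray (309,156 top). The lane is at top (132,218), with its low end and green stop at the bottom (140,265). The cup is at top (245,230).

Things that could be mistaken for a target:
- **Purple bottle:** side (193,296) / top (379,272).
- **Purple bottle:** side (327,184) / top (263,119).
- **True red bottle:** side (257,278) / top (390,213).
- **True blue bottle:** side (282,185) / top (264,162).

I choose by lid and label colour, and check in one close crop.

```bash
python3 - <<'E'
import cv2,numpy as np
t=cv2.imread("pics/top0.png");s=cv2.imread("pics/side0.png")
f=lambda im,x,y,w,h,k:cv2.resize(im[y:y+h,x:x+w],(w*k,h*k),interpolation=cv2.INTER_CUBIC)
a=f(t,195,140,140,56,5); # 700x280
b=f(t,100,160,64,112,2)
c=f(s,240,148,100,80,4);d=f(s,225,245,75,80,4)
out=np.zeros((600,800,3),np.uint8)
out[:280,:700]=a; out[280:600,:400]=c; out[280:600,400:700]=d
cv2.imwrite("pics/crop1.png",out)
o=np.zeros((600,800,3),np.uint8)
o[:560,:320]=f(t,100,160,64,112,5)
o[:275,320:795]=f(s,160,92,95,55+13,5)[:275]
o[280:600,320:640]=f(t,350,155,80,80,4)
cv2.imwrite("pics/crop2.png",o)
E
```

```text
(no output)
```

View pics/crop1.png

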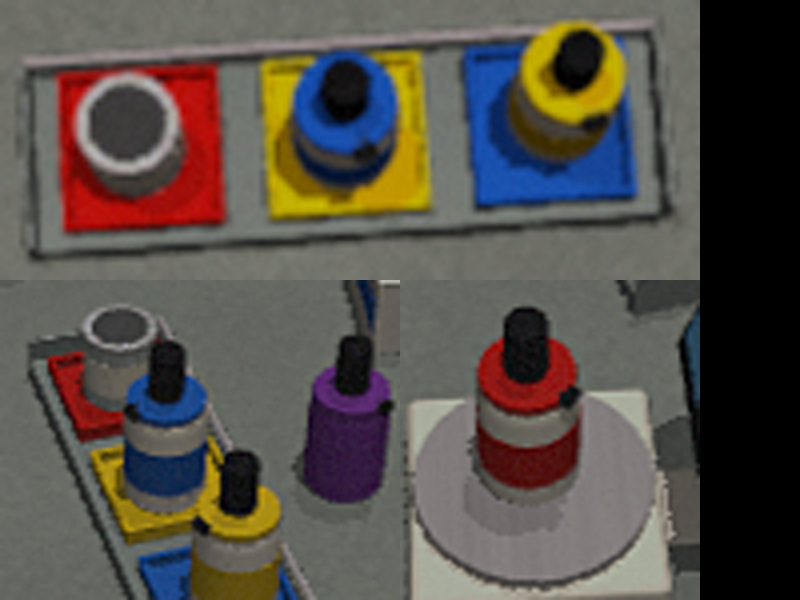

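View pics/crop2.png

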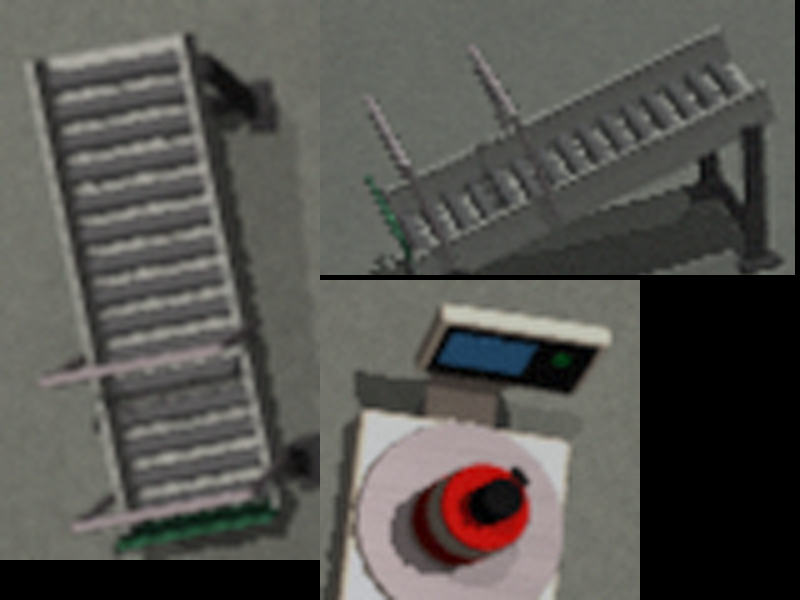

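The crop confirms the choice. Blue and red have blue and red labels and lids, the purple ones are set aside, and all three bottles are upright. The lane runs from its high end at the top (105,173)-(137,168) to the green stop at (140,266). Next I measure with masks.

```bash
cat > h.py <<'E'
import cv2,numpy as np
from cell import ctrl
C={n:ctrl.calibration(n) for n in("side","top")}
def P(n): c=C[n]; return c["mtx"]@np.c_[c["R"],c["t"]]
def ray(n,px,z):
    c=C[n];o=-c["R"].T@c["t"];d=c["R"].T@np.linalg.inv(c["mtx"])@np.r_[px,1.]
    return o+d*(z-o[2])/d[2]
def tri(ps,pt):
    X=cv2.triangulatePoints(P("side"),P("top"),np.float64(ps).reshape(2,1),np.float64(pt).reshape(2,1)).ravel()
    return X[:3]/X[3]
def proj(n,X): p=P(n)@np.r_[X,1.]; return p[:2]/p[2]
def mask(im,col):
    h=cv2.cvtColor(im,cv2.COLOR_BGR2HSV)
    r={"red":((0,8),(172,180)),"yellow":((20,34),),"blue":((100,120),),"dark":None}[col]
    if r is None: return cv2.inRange(h,(0,0,0),(180,255,45))
    m=sum(cv2.inRange(h,(a,140,60),(b,255,255)) for a,b in r); return m
def blobs(m,roi,amin=30):
    x,y,w,h=roi; s=np.zeros_like(m); s[y:y+h,x:x+w]=m[y:y+h,x:x+w]
    cs,_=cv2.findContours(s,cv2.RETR_EXTERNAL,cv2.CHAIN_APPROX_NONE)
    return [c for c in cs if cv2.contourArea(c)>=amin]
E
python3 - <<'E'
from h import *
np.set_printoptions(precision=1,suppress=True)
t=cv2.imread("pics/top0.png");s=cv2.imread("pics/side0.png")
# grips: dark blobs, top end = far end of the blob
def grip(im,roi):
    c=max(blobs(mask(im,"dark"),roi,8),key=cv2.contourArea); r=cv2.minAreaRect(c); return r
for n,rt,rs in(("red",(378,195,26,25),(247,250,20,30)),("blue",(254,148,15,20),(274,162,18,22)),("yellow",(300,143,20,17),(292,190,16,24))):
    a=grip(t,rt);b=grip(s,rs); print(n,a,b,"mid-tri",tri(b[0],a[0]))
for n,roi in(("red",(204,150,40,40)),("yellow",(244,148,40,40)),("blue",(285,144,45,40))):
    m=mask(t,n); c=np.vstack(blobs(m,roi,10)); r=cv2.minAreaRect(c); bx=cv2.boxPoints(r)
    w=np.array([ray("top",p,31) for p in bx]); print(n,r[2],bx.round(1).tolist()); print(w.mean(0),np.linalg.norm(np.diff(w,axis=0),axis=1))
    h=cv2.approxPolyDP(cv2.convexHull(c),3,True)[:,0]; print(" poly",h.tolist())
    cs=np.vstack(blobs(mask(s,n),(240,155,90,95),10));print(" side poly",cv2.approxPolyDP(cv2.convexHull(cs),3,True)[:,0].tolist())
L=[(105.6,173,137),(137,167.6,137),(154,260,67),(124.4,263,67)]
W=np.array([ray("top",p[:2],p[2]) for p in L]);print("lane\n",W, np.linalg.norm(W-np.roll(W,-1,0),axis=1))
E
```

```text
red ((393.2000732421875, 209.90005493164062), (8.9442720413208, 12.969193458557129), 63.43495178222656) ((256.0, 261.0), (18.0, 10.0), 90.0) mid-tri [ 433.2 -337.6  155.2]
blue ((263.0, 157.5), (8.0, 11.0), 0.0) ((281.0, 170.5), (15.0, 8.0), 90.0) mid-tri [573.5  -7.3 132. ]
yellow ((310.0, 151.5), (11.0, 8.0), 90.0) ((299.5, 198.5), (15.0, 9.0), 90.0) mid-tri [ 591.8 -131.8  131.6]
red 87.61405944824219 [[205.89999389648438, 153.60000610351562], [238.1999969482422, 152.3000030517578], [239.5, 184.5], [207.3000030517578, 185.8000030517578]]
[568.  107.9  31. ] [93.2 95.3 91.8]
 poly [[237, 153], [239, 183], [208, 185], [206, 155]]
 side poly [[252, 167], [260, 166], [269, 186], [260, 187]]
yellow 86.42366790771484 [[246.1999969482422, 151.39999389648438], [278.6000061035156, 149.39999389648438], [280.70001220703125, 181.60000610351562], [248.1999969482422, 183.6999969482422]]
[576.5  -8.9  31. ] [94.1 95.7 92.7]
 poly [[278, 150], [280, 181], [249, 183], [247, 152]]
 side poly [[307, 227], [294, 230], [272, 213], [263, 191], [292, 187], [309, 203]]
blue 90.0 [[288.0, 149.0], [321.0, 149.0], [321.0, 180.0], [288.0, 180.0]]
[ 583.5 -126.9   31. ] [95.5 92.  94.2]
 poly [[288, 149], [299, 149], [320, 160], [321, 178], [290, 180]]
 side poly [[315, 235], [285, 242], [275, 220], [271, 194], [275, 172], [290, 175]]
lane
 [[528.  404.2 137. ]
 [543.3 323.  137. ]
 [306.8 281.8  67. ]
 [298.2 360.4  67. ]] [ 82.7 250.   79.1 244.2]
```

```bash
python3 - <<'E'
from h import *
np.set_printoptions(precision=1,suppress=True)
t=cv2.imread("pics/top0.png");s=cv2.imread("pics/side0.png")
print("tin",tri((270,159.7),(220.6,164.4)), ray("top",(220.6,164.4),84))
print("tray corner",tri((260,187.5),(239.5,184.7)))
print("lane hi near",tri((250,109.6),(137,167.6)),"hi far",tri((240,98),(105.6,173)))
g=lambda im:cv2.inRange(cv2.cvtColor(im,cv2.COLOR_BGR2HSV),(60,80,20),(90,255,255))
for im,roi,n in((t,(115,250,50,30),"top"),(s,(165,120,25,35),"side")):
    b=blobs(g(im),roi,3)
    for c in b: r=cv2.minAreaRect(c);print(n,r,cv2.boxPoints(r).tolist())
# predicted lane geometry reprojected for check
y=np.deg2rad(10.3);R=np.array([[np.cos(y),-np.sin(y)],[np.sin(y),np.cos(y)]]);O=np.array([424,343])
for x in(-130,125):
  for yy in(-45,45):
    X=np.r_[O+R@[x,yy],85+.268*x+17.4];print((x,yy),proj("top",X),proj("side",X))
E
```

```text
tin [567.8 109.1  84.2] [567.6 109.1  84. ]
tray corner [524.9  59.3  22.7]
lane hi near [547.5 323.9 134. ] hi far [530.4 405.4 134.1]
top ((138.81320190429688, 264.5037841796875), (4.361495494842529, 30.776185989379883), 79.3803482055664) [[123.28678894042969, 265.19622802734375], [153.5358428955078, 259.5245361328125], [154.33961486816406, 263.81134033203125], [124.09056091308594, 269.4830322265625]]
(-130, -45) [156.3 261. ] [178.8 144.6]
(-130, 45) [122.7 266.8] [171.7 130.2]
(125, -45) [138.1 163.4] [251.6 109.5]
(125, 45) [104. 169.] [241.9  96.7]
```

Call:
carry_out(deltas=[0,0,-9.1,0,0,0,-1,0,0,-9.1,0,0,0,-1,0,0,0,-0.03,-0.042,0,-1,0,0,0,-0.03,-0.042,0,-1,0,0,0,-0.03,-0.042,0,-1,0,0,0,-0.03,-0.042,0,-1,0,0,0,-0.03,-0.042,0,-1,0,0,0,-0.03,-0.042,0,-1,0,0,0,-0.03,-0.042,0,-1,0,0,0,-0.03,-0.042,0,-1,0,0,0,-0.03,-0.042,0,-1,0,0,0,0,0,0,-1])

```text
clock: 1.6
eef_pos: [476.1, 233.4, 231.0]
tool_rot: [-3.139, 0.001, 3.131]
force: [0.2, 0.7, -0.1]
width: 85.1
gripper_force: 0.0
```

Call:
carry_out(deltas=[0,0,0,-0.031,-0.041,0,-1,0,0,0,-0.031,-0.041,0,-1,0,0,0,-0.03,-0.042,0,-1,0,0,0,0,0,0.04,-1,0,0,0,0,0,0.04,-1,0,0,0,0,0,0.04,-1,0,0,0,0,0,0.03,-1,0,0,0,0,0,0,-1])

```text
clock: 2.6
eef_pos: [562.8, 114.9, 79.0]
tool_rot: [-3.141, -0.006, 3.141]
force: [0.2, -0.3, 0.3]
width: 85.3
gripper_force: 0.0
```

```bash
cat > look.py <<'E'
import sys
from h import *
n=sys.argv[1]; o=np.zeros((600,800,3),np.uint8)
b=list(map(int,sys.argv[2:])) # tx ty sx sy : 100x... windows 
for i,(v,x,y) in enumerate((("top",b[0],b[1]),("side",b[2],b[3]))):
    im=ctrl.get_image(v)[:,:,::-1].copy(); cv2.imwrite(f"pics/{n}_{v}.png",im)
    c=cv2.resize(im[y:y+150,x:x+100],None,fx=4,fy=4,interpolation=cv2.INTER_CUBIC); o[:c.shape[0],400*i:400*i+c.shape[1]]=c
cv2.imwrite(f"pics/{n}.png",o)
E
python3 look.py a 180 110 220 70
```

```text
(no output)
```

View pics/a.png

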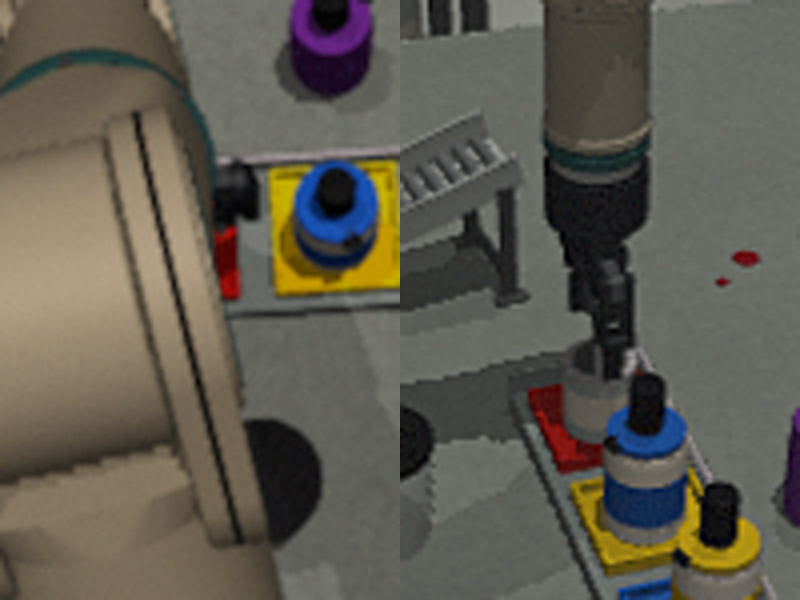

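The side view shows the fingers straddling the tin at (600,380), clear of the blue bottle. Next I correct about 5 mm, go down and close.

Call:
carry_out(deltas=[0,0,0,-0.005,-0.006,0,-1,0,0,0,0,0,0.014,-1,0,0,0,0,0,0.014,-1,0,0,0,0,0,0,-1])

```text
clock: 3.2
eef_pos: [568.8, 108.1, 51.7]
tool_rot: [-3.141, -0.003, 3.139]
force: [-0.4, 0.5, -0.2]
width: 85.4
gripper_force: 0.0
```

Call:
carry_out(deltas=[0,0,0,0,0,0,1,0,0,0,0,0,0,1,0,0,0,0,0,0,1,0,0,0,0,0,0,1,0,0,0,0,0,0,1,0,0,0,0,0,0,1,0,0,0,0,0,0,1,0,0,0,0,0,0,1])

```text
clock: 4.2
eef_pos: [570.8, 108.7, 54.0]
tool_rot: [3.141, 0.001, 3.14]
force: [-1.3, 0.8, 5.8]
width: 54.7
gripper_force: 63.6
```

Call:
carry_out(deltas=[0,0,0,0,0,-0.03,1,0,0,0,0,0,-0.045,1,0,0,0,0,0,-0.045,1,0,0,0,0,0,-0.04,1,0,0,0,0.013,0.041,0,1,0,0,0,0.013,0.041,0,1,0,0,0,0.013,0.041,0,1,0,0,0,0.013,0.041,0,1,0,0,0,0.013,0.041,0,1,0,0,0,0.014,0.042,0,1,0,0,-10.3,0,0,0,1,0,0,0,0,0,0,1])

```text
clock: 5.7
eef_pos: [491.1, 355.0, 212.5]
tool_rot: [-3.141, -0.002, -2.965]
force: [0.2, -0.5, -2.5]
width: 53.9
gripper_force: 64.3
```

```bash
python3 -c "
from cell import ctrl
s=ctrl.read_state();print(s['eef_pos'],s['tool_rot'],s['width'],s['force'])"; python3 look.py b 90 130 160 60
```

```text
[491.13621044 355.0453675  212.46236069] [-3.14051941e+00 -1.65169962e-03 -2.96491601e+00] 53.919886528649684 [ 0.22115438 -0.47681039 -2.45139776]
```

View pics/b.png

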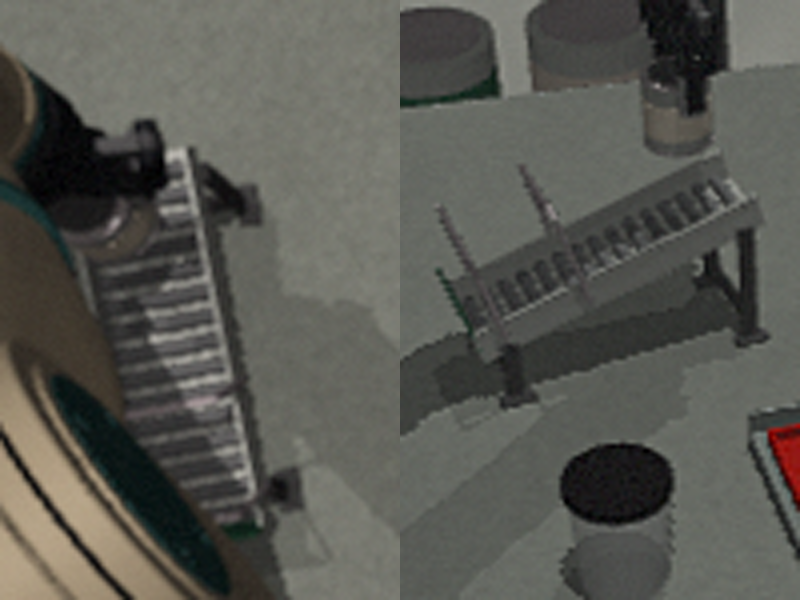

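The side view shows the tin upright in the gripper at (677,110), above the lane's upper half. Next I go down.

Call:
carry_out(deltas=[0,0,0,0,0,0.03,1,0,0,0,0,0,0.02,1,0,0,0,0,0,0.008,1,0,0,0,0,0,0,1])

```text
clock: 6.3
eef_pos: [492.0, 354.8, 155.1]
tool_rot: [-3.141, -0.0, -2.966]
force: [0.5, -0.1, -1.7]
width: 54.6
gripper_force: 64.3
```

```bash
python3 look.py c 90 130 160 60; python3 - <<'E'
from h import *
x,y,z=ctrl.read_state()['eef_pos']
for dz in (30,33,36): print(dz,[( (proj("side",[x-.79*28,y-.6*28,z-dz])-[160,60])*4).round(),((proj("side",[x,y-28,z-dz])-[160,60])*4).round()])
E
```

```text
30 [array([262., 210.]), array([291., 214.])]
33 [array([262., 213.]), array([291., 217.])]
36 [array([262., 216.]), array([291., 220.])]
```

View pics/c.png

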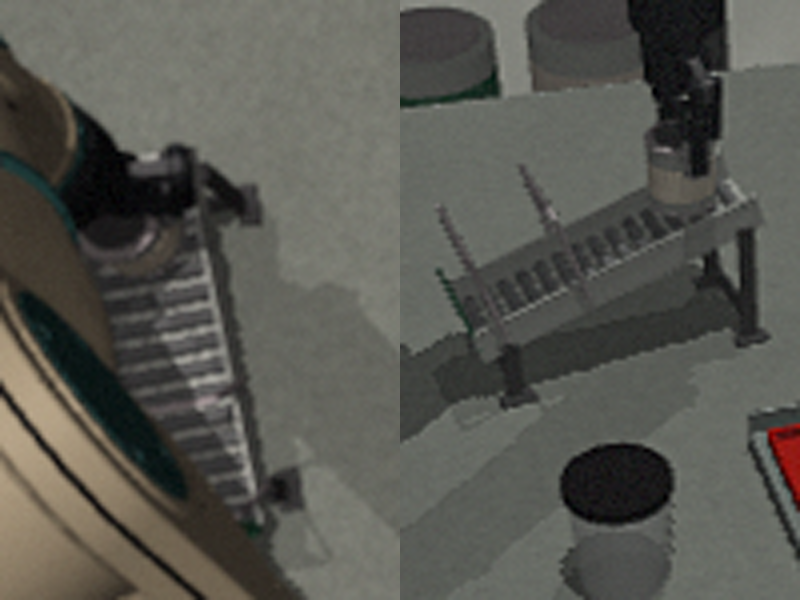

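Call:
carry_out(deltas=[0,0,0,0,0,0.004,1,0,0,0,0,0,0.004,1,0,0,0,0,0,0,1])

```text
clock: 6.78
eef_pos: [491.5, 355.3, 147.0]
tool_rot: [-3.141, -0.001, -2.964]
force: [-0.3, -0.4, -2.2]
width: 54.2
gripper_force: 64.3
```

Call:
carry_out(deltas=[0,0,0,0,0,0.002,1,0,0,0,0,0,0,1,0,0,0,0,0,0,-1,0,0,0,0,0,0,-1,0,0,0,0,0,0,-1,0,0,0,0,0,0,-1,0,0,0,0,0,0,-1,0,0,0,0,0,0,-1,0,0,0,0,0,-0.03,-1,0,0,0,0,0,-0.045,-1,0,0,0,0,0,-0.045,-1,0,0,0,0,0,0,-1])

```text
clock: 8.28
eef_pos: [493.7, 357.0, 269.3]
tool_rot: [3.138, 0.007, -2.964]
force: [-0.8, -0.5, 0.1]
width: 85.6
gripper_force: 0.0
```

```bash
python3 look.py d 90 150 160 60
```

```text
(no output)
```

View pics/d.png

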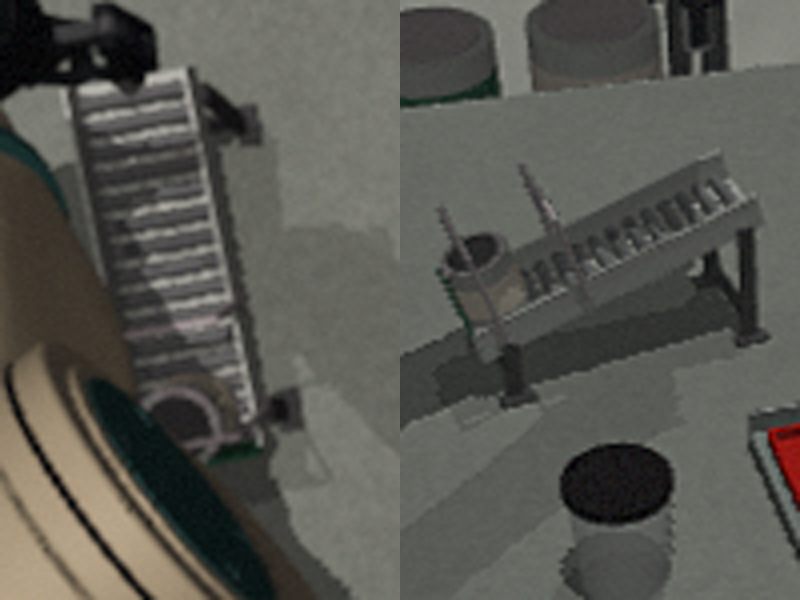

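Side view: the tin rests flush at the stop, at (485,275) in the crop. Next is the blue bottle.

Call:
carry_out(deltas=[0,0,10,0,0,0,-1,0,0,0,-0.01,-0.045,0,-1,0,0,0,-0.01,-0.045,0,-1,0,0,0,-0.01,-0.046,0,-1,0,0,0,-0.01,-0.046,0,-1,0,0,0,-0.01,-0.046,0,-1,0,0,0,-0.01,-0.046,0,-1,0,0,0,-0.01,-0.045,0,-1,0,0,0,-0.01,-0.045,0,-1,0,0,0,0,0,0.045,-1,0,0,0,0,0,0.045,-1,0,0,0,0,0,0,-1])

```text
clock: 9.88
eef_pos: [568.9, -8.5, 171.0]
tool_rot: [-3.141, -0.011, -3.139]
force: [-0.2, 0.3, 0.2]
width: 85.6
gripper_force: 0.0
```

Call:
carry_out(deltas=[0,0,0,-0.003,0.001,0,-1,0,0,0,0,0,0.03,-1,0,0,0,0,0,0.024,-1,0,0,0,0,0,0,-1])

```text
clock: 10.38
eef_pos: [576.0, -7.0, 121.6]
tool_rot: [3.142, -0.0, -3.138]
force: [-0.8, 0.5, 0.2]
width: 85.4
gripper_force: 0.0
```

```bash
python3 look.py e 230 110 240 100
```

```text
(no output)
```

View pics/e.png

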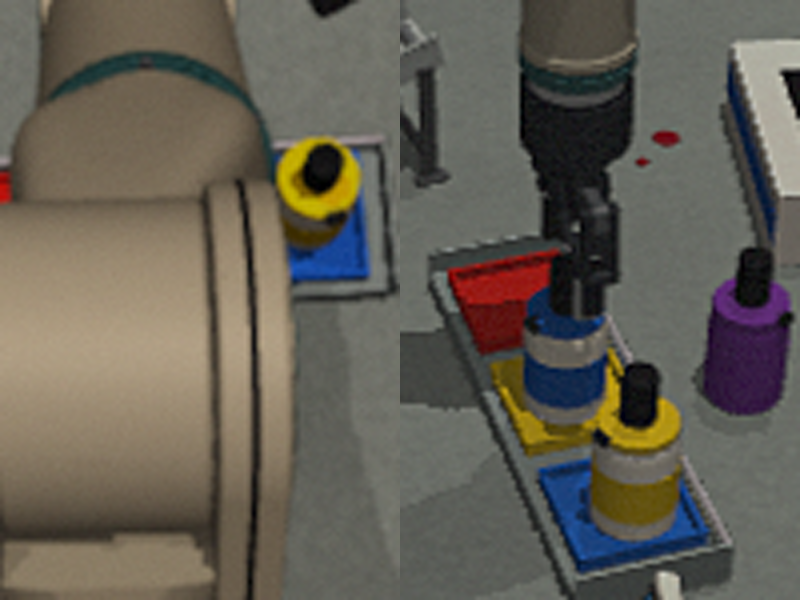

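Call:
carry_out(deltas=[0,0,0,0.002,0,0.004,-1,0,0,0,0,0,0,1,0,0,0,0,0,0,1,0,0,0,0,0,0,1,0,0,0,0,0,0,1,0,0,0,0,0,0,1,0,0,0,0,0,0,1,0,0,0,0,0,0,1,0,0,0,0,0,0,1,0,0,0,0,0,0,1,0,0,0,0,0,0,1])

```text
clock: 11.85
eef_pos: [574.1, -7.6, 117.5]
tool_rot: [-3.141, 0.0, -3.139]
force: [-0.2, -1.3, 4.4]
width: 24.6
gripper_force: 58.8
```

Call:
carry_out(deltas=[0,0,0,0,0,-0.02,1,0,0,0,0,0,-0.02,1,0,0,0,0.002,0.038,0,1,0,0,0,0.002,0.039,0,1,0,0,0,0.002,0.039,0,1,0,0,0,0,0,0,1,0,0,0,0,0,0.02,1,0,0,0,0,0,0.01,1,0,0,0,0,0,0,1])

```text
clock: 12.98
eef_pos: [566.5, 108.1, 126.1]
tool_rot: [-3.141, -0.003, -3.139]
force: [-0.8, 0.5, -2.9]
width: 24.4
gripper_force: 59.3
```

Call:
carry_out(deltas=[0,0,0,0,0,0.004,1,0,0,0,0,0,0.004,1,0,0,0,0,0,0,1])

```text
clock: 13.35
eef_pos: [567.4, 108.6, 119.2]
tool_rot: [3.142, -0.0, -3.139]
force: [0.4, -0.3, -1.9]
width: 24.7
gripper_force: 59.3
```

Call:
carry_out(deltas=[0,0,0,0,0,0.002,1,0,0,0,0,0,0,-1,0,0,0,0,0,0,-1,0,0,0,0,0,0,-1,0,0,0,0,0,0,-1,0,0,0,0,0,0,-1,0,0,0,0,0,0,-1,0,0,0,0,0,0,-1,0,0,0,0,0,-0.03,-1,0,0,0,0,0,-0.04,-1,0,0,0,0,0,0,-1])

```text
clock: 14.72
eef_pos: [569.8, 109.1, 190.3]
tool_rot: [3.14, 0.006, -3.139]
force: [-0.7, 1.1, -0.1]
width: 85.2
gripper_force: 0.0
```

Call:
carry_out(deltas=[0,0,0,-0.005,-0.048,0,-1,0,0,0,-0.005,-0.048,0,-1,0,0,0,-0.005,-0.048,0,-1,0,0,0,-0.005,-0.048,0,-1,0,0,0,-0.005,-0.048,0,-1,0,0,0,0,0,0,-1,0,0,0,0,0,0,-1])

```text
clock: 15.6
eef_pos: [592.7, -130.6, 186.4]
tool_rot: [3.14, -0.001, -3.139]
force: [-0.6, 0.4, -0.2]
width: 85.2
gripper_force: 0.0
```

```bash
python3 look.py f 200 110 240 100
```

```text
(no output)
```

View pics/f.png

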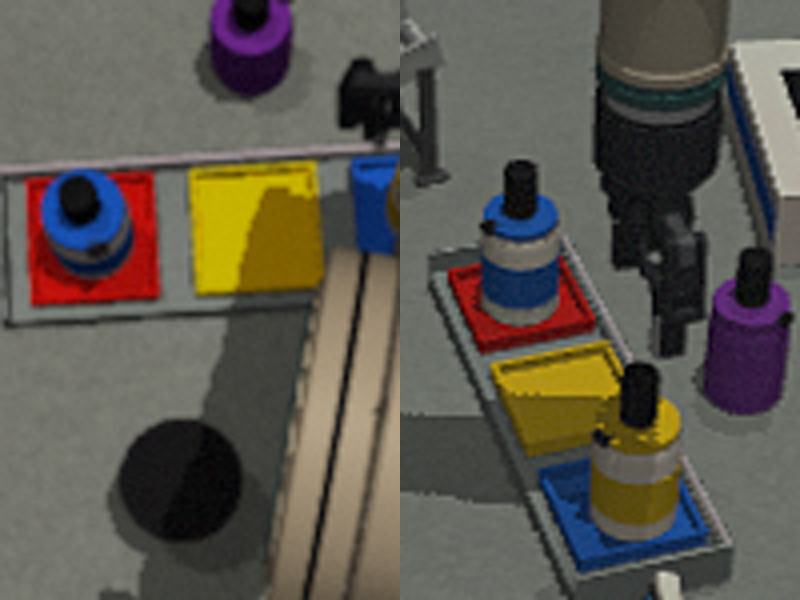

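Blue now stands upright in the red tray (side crop 520,260), and the yellow tray is empty. Next I go down on yellow.

Call:
carry_out(deltas=[0,0,0,0.001,-0.001,0.03,-1,0,0,0,0,0,0.025,-1,0,0,0,0,0,0.014,-1,0,0,0,0,0,0,-1])

```text
clock: 16.2
eef_pos: [591.8, -131.1, 117.5]
tool_rot: [3.141, -0.002, -3.137]
force: [0.6, 0.5, -0.1]
width: 85.5
gripper_force: 0.0
```

```bash
python3 - <<'E'
from h import *
np.set_printoptions(precision=1,suppress=True)
t=cv2.imread("pics/f_top.png")
for n,roi in(("yellow",(244,148,40,40)),("red",(204,150,38,40))):
    c=np.vstack(blobs(mask(t,n),roi,10)); bx=cv2.boxPoints(cv2.minAreaRect(c));
    print(n,np.mean([ray("top",p,31) for p in bx],0), bx.round(1).tolist())
c=np.vstack(blobs(mask(t,"dark"),(210,150,14,16),8));r=cv2.minAreaRect(c);print(r)
s=cv2.imread("pics/f_side.png");c=np.vstack(blobs(mask(s,"dark"),(362-240+140,138,20,20),8));q=cv2.minAreaRect(c);print(q,tri(q[0],r[0]))
E
```

```text
yellow [576.6  -9.1  31. ] [[246.3000030517578, 151.3000030517578], [278.79998779296875, 149.39999389648438], [280.70001220703125, 181.6999969482422], [248.1999969482422, 183.60000610351562]]
red [567.6 108.   31. ] [[206.0, 153.89999389648438], [238.10000610351562, 152.5], [239.39999389648438, 184.5], [207.3000030517578, 185.8000030517578]]
((219.0, 159.5), (11.0, 8.0), 90.0)
((269.5, 147.0), (14.0, 7.0), 90.0) [567.2 109.  132.1]
```

Call:
carry_out(deltas=[0,0,0,0,0,0,1,0,0,0,0,0,0,1,0,0,0,0,0,0,1,0,0,0,0,0,0,1,0,0,0,0,0,0,1,0,0,0,0,0,0,1,0,0,0,0,0,0,1,0,0,0,0,0,0,1,0,0,0,0,0,0,1])

```text
clock: 17.32
eef_pos: [592.8, -132.6, 119.1]
tool_rot: [-3.141, 0.001, -3.139]
force: [0.6, -0.9, 5.8]
width: 24.7
gripper_force: 59.0
```

Call:
carry_out(deltas=[0,0,0,0,0,-0.02,1,0,0,0,0,0,-0.02,1,0,0,0,0.005,0.04,0,1,0,0,0,0.005,0.041,0,1,0,0,0,0.005,0.041,0,1,0,0,0,0,0,0,1,0,0,0,0,0,0.02,1,0,0,0,0,0,0.01,1,0,0,0,0,0,0,1])

```text
clock: 18.45
eef_pos: [575.9, -11.0, 127.2]
tool_rot: [-3.141, -0.003, -3.139]
force: [0.2, -0.5, -2.1]
width: 24.2
gripper_force: 59.4
```

Call:
carry_out(deltas=[0,0,0,0,0.002,0.004,1,0,0,0,0,0,0.005,1,0,0,0,0,0,0.001,1,0,0,0,0,0,0,-1,0,0,0,0,0,0,-1,0,0,0,0,0,0,-1,0,0,0,0,0,0,-1,0,0,0,0,0,0,-1,0,0,0,0,0,0,-1,0,0,0,0,0,0,-1,0,0,0,0,0,-0.03,-1,0,0,0,0,0,-0.04,-1])

```text
clock: 19.95
eef_pos: [576.0, -8.3, 188.1]
tool_rot: [-3.142, -0.003, -3.138]
force: [0.8, 0.5, -0.2]
width: 85.4
gripper_force: 0.0
```

Call:
carry_out(deltas=[0,0,0,0.003,0.039,0,-1,0,0,0,0.003,0.039,0,-1,0,0,0,0.002,0.04,0,-1,0,0,0,0,0,0,-1,0,0,0,0,0,0,-1])

```text
clock: 20.58
eef_pos: [568.5, 109.0, 188.2]
tool_rot: [-3.141, -0.0, -3.139]
force: [1.2, -0.3, -0.4]
width: 85.4
gripper_force: 0.0
```

Down to 118 and grasp blue.

Call:
carry_out(deltas=[0,0,0,0.001,0,0.03,-1,0,0,0,0,0,0.025,-1,0,0,0,0,0,0.015,-1,0,0,0,0,0,0,-1,0,0,0,0,0,0,1,0,0,0,0,0,0,1,0,0,0,0,0,0,1,0,0,0,0,0,0,1,0,0,0,0,0,0,1,0,0,0,0,0,0,1,0,0,0,0,0,0,1,0,0,0,0,0,0,1])

```text
clock: 22.08
eef_pos: [568.0, 109.4, 118.9]
tool_rot: [-3.141, 0.001, -3.139]
force: [-0.6, -1.1, 5.3]
width: 24.6
gripper_force: 58.8
```

```bash
python3 look.py g 260 110 240 130; python3 - <<'E'
from h import *
np.set_printoptions(precision=1,suppress=True)
print(ctrl.read_state()['width'],ctrl.read_state()['eef_pos'])
t=cv2.imread("pics/g_top.png")
c=np.vstack(blobs(mask(t,"blue"),(285,144,45,40),10)); bx=cv2.boxPoints(cv2.minAreaRect(c));print(np.mean([ray("top",p,31) for p in bx],0), bx.round(1).tolist())
E
```

```text
24.604217328870345 [568.  109.4 118.9]
[ 585.5 -126.5   31. ] [[287.29998779296875, 148.6999969482422], [319.6000061035156, 146.8000030517578], [321.5, 178.89999389648438], [289.20001220703125, 180.8000030517578]]
```

View pics/g.png

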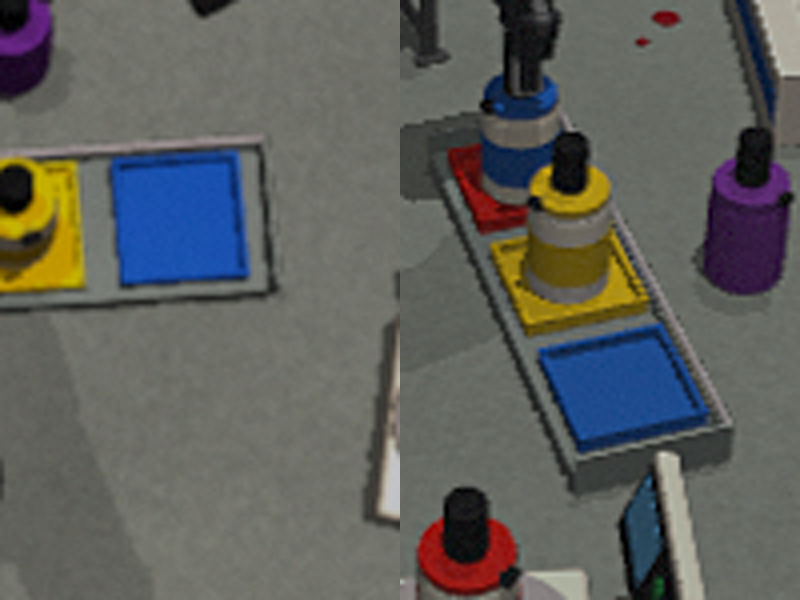

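Yellow stands in the yellow tray, and the blue tray is empty (top crop 180,217). Next I carry blue over the top to the blue tray.

Call:
carry_out(deltas=[0,0,0,0,0,-0.03,1,0,0,0,0,0,-0.04,1,0,0,0,0,0,-0.04,1,0,0,0,0,0,-0.04,1,0,0,0,0,0,0,1,0,0,0,-0.003,-0.036,0,1,0,0,0,-0.003,-0.04,0,1,0,0,0,-0.003,-0.04,0,1,0,0,0,-0.003,-0.04,0,1,0,0,0,-0.003,-0.04,0,1,0,0,0,-0.003,-0.04,0,1,0,0,0,0,0,0,1])

```text
clock: 23.68
eef_pos: [584.5, -131.1, 266.1]
tool_rot: [-3.139, -0.004, 3.138]
force: [-0.1, 0.5, -2.6]
width: 24.4
gripper_force: 59.5
```

Call:
carry_out(deltas=[0,0,0,0,0,0.04,1,0,0,0,0,0,0.04,1,0,0,0,0,0,0.03,1,0,0,0,0,0,0.02,1,0,0,0,0,0,0.008,1,0,0,0,0,0,0,1])

```text
clock: 24.42
eef_pos: [585.6, -125.6, 129.4]
tool_rot: [3.141, -0.002, -3.138]
force: [0.3, 1.0, -1.2]
width: 24.5
gripper_force: 59.5
```

Call:
carry_out(deltas=[0,0,0,0,-0.001,0.005,1,0,0,0,0,0,0.005,1,0,0,0,0,0,0.001,1,0,0,0,0,0,0,-1,0,0,0,0,0,0,-1,0,0,0,0,0,0,-1,0,0,0,0,0,0,-1,0,0,0,0,0,0,-1,0,0,0,0,0,0,-1,0,0,0,0,0,0,-1,0,0,0,0,0,-0.04,-1,0,0,0,0,0,-0.04,-1])

```text
clock: 25.92
eef_pos: [585.9, -127.2, 199.8]
tool_rot: [3.141, -0.001, -3.139]
force: [0.5, 0.2, 0.2]
width: 85.2
gripper_force: 0.0
```

Call:
carry_out(deltas=[0,0,0,0,0,-0.04,-1,0,0,0,0.025,-0.035,0,-1,0,0,0,0.025,-0.035,0,-1,0,0,0,0.025,-0.035,0,-1,0,0,0,0.025,-0.035,0,-1,0,0,0,0.025,-0.035,0,-1,0,0,0,0.026,-0.036,0,-1,0,0,0,0,0,0,-1,0,0,0,0,0,0,-1])

```text
clock: 27.05
eef_pos: [436.2, -338.2, 239.3]
tool_rot: [3.141, 0.0, -3.138]
force: [0.7, 1.1, -0.1]
width: 85.3
gripper_force: 0.0
```

```bash
python3 look.py i 200 110 230 140; python3 -c "
from h import *
print(ctrl.read_state()['eef_pos'],ctrl.read_state()['qpos'],ray('top',(384,217),46))"
```

```text
[ 436.8973067  -337.40575837  239.25443747] [ 0.56501066  0.47826268  0.06255924  1.78585013 -0.03855195  0.87871101
  2.22130831] [ 431.05263024 -344.1675459    46.        ]
```

View pics/i.png

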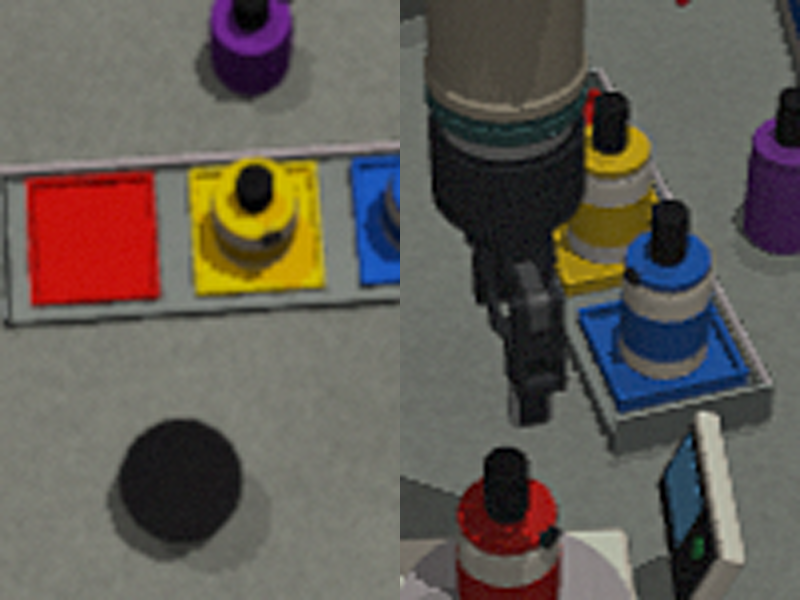

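Blue and yellow are upright in their own trays, the red tray is empty (top crop 95,237), and red's grip is at side crop (508,480). Next I go down on red.

Call:
carry_out(deltas=[0,0,0,0.003,0,0.03,-1,0,0,0,0,0,0.03,-1,0,0,0,0,0,0.025,-1,0,0,0,0,0,0.012,-1,0,0,0,0,0,0,-1])

```text
clock: 27.78
eef_pos: [433.2, -337.9, 141.8]
tool_rot: [3.141, -0.001, -3.137]
force: [-0.0, 0.4, 0.3]
width: 85.3
gripper_force: 0.0
```

Call:
carry_out(deltas=[0,0,0,0,0,0,1,0,0,0,0,0,0,1,0,0,0,0,0,0,1,0,0,0,0,0,0,1,0,0,0,0,0,0,1,0,0,0,0,0,0,1,0,0,0,0,0,0,1,0,0,0,0,0,0,1,0,0,0,0,0,0,1])

```text
clock: 28.9
eef_pos: [433.2, -338.8, 142.9]
tool_rot: [-3.141, 0.001, -3.139]
force: [-0.2, 1.5, 5.4]
width: 24.3
gripper_force: 58.6
```

Call:
carry_out(deltas=[0,0,0,0,0,-0.03,1,0,0,0,0,0,-0.04,1,0,0,0,0,0,-0.04,1,0,0,0,0,0,-0.03,1,0,0,0,0,0,0,1])

```text
clock: 29.52
eef_pos: [433.7, -339.5, 283.6]
tool_rot: [-3.139, 0.003, -3.139]
force: [-0.2, -0.1, -4.7]
width: 24.2
gripper_force: 59.9
```

Call:
carry_out(deltas=[0,0,0,-0.012,0.041,0,1,0,0,0,-0.012,0.041,0,1,0,0,0,-0.012,0.041,0,1,0,0,0,-0.012,0.041,0,1,0,0,0,-0.012,0.041,0,1,0,0,0,-0.012,0.041,0,1,0,0,0,-0.012,0.041,0,1,0,0,0,-0.012,0.041,0,1,0,0,0,-0.012,0.041,0,1,0,0,0,-0.013,0.039,0,1,0,0,0,-0.013,0.039,0,1,0,0,0,0,0,0,1])

```text
clock: 31.02
eef_pos: [564.5, 113.6, 279.5]
tool_rot: [3.139, -0.004, -3.132]
force: [0.0, -0.3, -3.9]
width: 24.2
gripper_force: 60.2
```

Call:
carry_out(deltas=[0,0,0,0,0,0.04,1,0,0,0,0,0,0.04,1,0,0,0,0,0,0.04,1,0,0,0,0,0,0.025,1,0,0,0,0,0,0,1,0,0,0,0,0,0,1])

```text
clock: 31.78
eef_pos: [565.7, 108.2, 137.4]
tool_rot: [-3.141, 0.0, -3.139]
force: [0.1, -0.1, -3.5]
width: 24.4
gripper_force: 60.1
```

Call:
carry_out(deltas=[0,0,0,-0.002,0,0.01,1,0,0,0,0,0,0.006,1,0,0,0,0,0,0.002,1,0,0,0,0,0,0,1])

```text
clock: 32.28
eef_pos: [567.5, 108.7, 119.3]
tool_rot: [3.142, 0.0, -3.138]
force: [0.1, -0.4, -3.7]
width: 24.8
gripper_force: 60.4
```

Call:
carry_out(deltas=[0,0,0,0,0,0.001,1,0,0,0,0,0,0.001,1,0,0,0,0,0,0,-1,0,0,0,0,0,0,-1,0,0,0,0,0,0,-1,0,0,0,0,0,0,-1,0,0,0,0,0,0,-1,0,0,0,0,0,0,-1,0,0,0,0,0,0,-1,0,0,0,0,0,-0.04,-1,0,0,0,0,0,-0.045,-1,0,0,0,0,0,-0.045,-1])

```text
clock: 33.78
eef_pos: [567.3, 108.6, 248.6]
tool_rot: [-3.142, -0.0, -3.138]
force: [0.5, -0.0, -0.1]
width: 85.7
gripper_force: 0.0
```

Call:
carry_out(deltas=[0,0,0,0.01,-0.045,0,-1,0,0,0,0.01,-0.045,0,-1,0,0,0,0.01,-0.045,0,-1,0,0,0,0.01,-0.045,0,-1,0,0,0,0.01,-0.045,0,-1,0,0,0,0.01,-0.045,0,-1,0,0,0,0.01,-0.045,0,-1,0,0,0,0.01,-0.045,0,-1,0,0,0,0.01,-0.045,0,-1,0,0,0,0,0,0,-1,0,0,0,0,0,0,-1])

```text
clock: 35.15
eef_pos: [478.8, -295.9, 247.2]
tool_rot: [3.141, -0.0, -3.138]
force: [-0.5, -0.1, 0.5]
width: 85.3
gripper_force: 0.0
```

```bash
python3 - <<'E'
from h import *
np.set_printoptions(precision=1,suppress=True)
I={}
for n in("side","top"):
    I[n]=ctrl.get_image(n)[:,:,::-1].copy(); cv2.imwrite(f"pics/z_{n}.png",I[n])
o=np.zeros((600,800,3),np.uint8)
f=lambda im,x,y,w,h,k:cv2.resize(im[y:y+h,x:x+w],(w*k,h*k),interpolation=cv2.INTER_CUBIC)
o[:280,:700]=f(I["top"],195,140,140,56,5)
o[290:590,:510]=f(I["side"],160,95,170,100,3)
o[290:590,520:790]=f(I["top"],100,165,90,100,3)
cv2.imwrite("pics/z.png",o)
T={"red":(567.7,108),"yellow":(576.6,-9.1),"blue":(585.3,-126.5)}
for n,(x,y) in T.items():
    q=[]
    for v in("side","top"):
        u=proj(v,[x,y,132]).round().astype(int); b=blobs(mask(I[v],"dark"),(u[0]-9,u[1]-11,19,22),8)
        q.append(cv2.minAreaRect(max(b,key=cv2.contourArea))[0] if b else (0,0))
    print(n,tri(*q)-[x,y,0])
a=cv2.imread("pics/top0.png");
for im in(a,I["top"]):
    c=max(blobs(mask(im,"dark"),(228,212,36,36),100),key=cv2.contourArea);print("cup",cv2.minEnclosingCircle(c))
E
```

```text
red [  2.9   3.1 111.5]
yellow [  0.1   1.8 131. ]
blue [ -0.5  -1.4 133.1]
cup ((244.91175842285156, 230.1764678955078), 15.672601699829102)
cup ((244.93112182617188, 230.11895751953125), 15.427377700805664)
```

View pics/z.png

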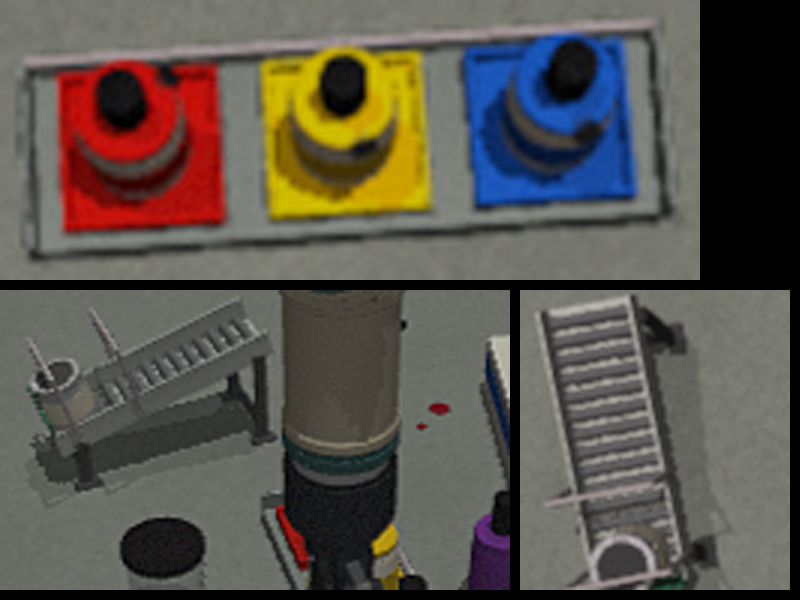

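All three bottles stand in their own trays and the tin rests against the stop. The cup has not moved. The arm hides red in the side view, but its grip in the top view, at (219,160), matches where blue stood when it was in the red tray.

```bash
python3 -c "
from cell import ctrl
print(ctrl.finish_job())"
```

```text
the job is handed in; nothing more can be done
None
```

The job is handed in: red, blue and yellow stand upright in their own trays, the tin rests against the green stop, and the cup has not moved; the hand-in call returned no verdict, and red's final position was checked in the top view only.

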